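# Run the fixture plate out to the gauge and hold it

### The job

Slide the fixture plate lengthwise along its riser, straight and square along the middle, towards the end where the pointer gauge stands, until the plate's overhanging end edge is level with the tip of the pointer; the workmate will then fit screws from beneath. Keep the plate flat on the riser all the way, without lifting it or letting it tip, and leave the gauge and the other things alone. That much overhang would tip the plate over the edge, so finish with the gripper still holding it: do not let go.

Things in the scene. Friction and masses are not known exactly. Their poses are not given: they have to be found in the camera images.
- riser_top (a point): centre of the top face of the grey bench riser, fixed to the bench; its top is 120 (x) by 200 (y) mm and stands 60 mm above the bench; its own y axis is its length, along which the plate slides; z up
- riser: the grey bench riser itself; origin under its centre on the bench, axes as riser_top. Behind and to the right of it a slim grey rack post, 1.29 m tall, rises from the bench near x = 0.70, y = 0.02 m: swing the arm in on the near side of it
- plate_centre (a point): centre (half thickness) of the aluminium fixture plate, 80 (x) by 260 (y) by 10 (z) mm, about 0.5 kg (0.4 to 0.63), loose, lying on the riser's top, a little skewed and off centre, each end overhanging by a few cm; x across, y along its length, z up. It balances about its centre, so it tips off the riser once its centre is past the riser's edge unless it is held
- plate: the same plate; origin at the centre of its underside, axes as plate_centre
- grip_bar_left (a point): centre of the dark steel bar grip on the plate's top near its +y end: 14 (x, width to grasp across) by 56 (y) by 30 mm (z), standing on the plate's top; centre 92 mm from the plate's middle, 15 mm above the plate's top. If the gauge is at the other (-y) end, this is the bar that stays over the riser
- grip_bar_right (a point): the same bar grip near the plate's -y end, 92 mm from the middle; the bar that stays over the riser if the gauge is at the +y end
- plate_end_left (a point): middle of the plate's +y end edge, at its top face, 130 mm from the plate's middle
- plate_end_right (a point): middle of the plate's -y end edge, at its top face, 130 mm from the plate's middle
- gauge_tip (a point): the mark: tip of the horizontal steel pointer, 70 mm above the bench (level with the plate's top), 60 mm to the riser's +x side of the riser's middle line, so 20 mm clear of the edge of a centred plate; it stands beyond the riser's +y or -y end, which one varies, 240 to 260 mm along y from the riser's middle. Its axes are those of the riser: the pointer points to -x, and the y axis is the slide direction
- gauge: the pointer gauge: steel foot 50x40x12 mm fixed to the bench, post 90 mm high, pointer to its -x side; origin under the foot, 40 mm to +x of the tip
- glue_bottle: bystander: white glue bottle with red nozzle, 42 mm wide, 121 mm high, beyond the end of the riser opposite to the gauge; origin under its base
- mug: bystander: white mug, 97 mm high, behind the riser; origin under it

How it is judged (in metres and radians):
At the end, for the whole second after the job is handed in: A plate end within 6 mm of the pointer tip along the slide; plate flat on the riser (tilt under 0.05 rad, height within 5 mm), square to it within 0.08 rad, within 20 mm of its middle line, at rest, clear of the gauge, still held by the fingers ((y of plate_end_left in the frame of gauge_tip between -0.006 and 0.006 m or y of plate_end_right in the frame of gauge_tip between -0.006 and 0.006 m) and x of plate_centre in the frame of riser_top between -0.02 and 0.02 m and z of plate_centre in the frame of riser_top between 0 and 0.01 m and angle between the y axis of plate_centre and the y axis of riser_top, either way round below 0.08 rad and angle between plate_centre's own z axis and vertical below 0.05 rad and contact force between the fingers and plate above 0.5 N and contact force between plate and riser above 0.2 N and contact force between plate and gauge below 0.5 N and linear speed of plate below 0.02 m/s); the arm keeps its last pose, push and grip.
It fails at once if the plate is lifted off the riser (middle over 15 mm above its resting height) (z of plate_centre in the frame of riser_top above 0.02 m).
It fails at once if the plate tips or falls (tilt over 0.15 rad) (angle between plate_centre's own z axis and vertical above 0.15 rad).
It fails at once if the gauge is struck (over 4 N) (contact force between gauge and anything else above 4 N).
It fails at once if a bystander is shifted over 30 mm (distance of any of glue_bottle, mug from where it was at the start of the episode above 0.03 m).
It also fails if it takes over 38 s, if anything falls off the work surface, if the arm or the gripper's body presses on something with over 40 N, if the wrist force passes 120 N, or if a joint passes its speed limit or range.

### The arm

A 6-joint arm with a two-finger parallel gripper is mounted at the origin on a cart in front of the work surface, level with it; the furniture and walls round the work are solid. World frame = base frame: x ahead of the robot, y to its left, z up, the work surface at z = 0. Lengths are in mm, angles in rad, forces in N, time in s.
With the tool pointing down it reaches from about 350 to 975 mm from the base axis. Payload 17.4 kg.
Tool frame: the origin (TCP) lies between the finger pads; the fingertips stand tips_ahead ahead of it and the grasp point (between the pads) lies 8 mm behind it (tips_ahead is the distance from the TCP to the fingertips, in mm); z points along the fingers, y is the line along which they close (so a half turn about z gives the same grasp; the last joint's range is limited). The gripper opens to 85 mm and grips with 20 to 120 N. Pads are 22 mm wide; open, the fingers measure 114 mm over their backs; the gripper's body (76 mm by 85 mm) begins 54 mm behind the grasp point. The pads swing forward as they close: fully open they stand 13 mm farther back than shut.
Start: joints at [1.226, 0.116, 1.442, -0, 1.584, -0.038], TCP at [203.864, 643.484, 213.603] pointing down, gripper open.
Joint ranges: [-2.83, 2.83], [-0.83, 2.19], [0.07, 2.5], [-1.14, 4.28], [0.01, 3], [-2.97, 2.97]. Speed limits (rad/s): [1.89, 1.89, 2.22, 3.14, 3.14, 3.14].

### API

Orientations are given as a 3x3 rotation matrix whose columns are the frame's x, y, z axes.
In Python, from cell import * gives the robot as it stands.
- The arm moves only by the tool send_rows, never from a script. Its argument "steps" is a list of rows, each a list of 6 numbers: the shift along the world's x, y, z in mm, then the turn, a rotation vector about the world's x, y, z in degrees. In form: [[tx, ty, tz, ax, ay, az], ...]. A call has 1 to 20 rows; each row is the pose to reach, as a shift and turn from the pose commanded when the call began; what a row does not reach only later rows make up. A row lasts 1/10 s, in which the tool goes at most 50 mm and 8.59 degrees, less where a joint would pass 70% of its speed; a pose out of reach is approached as far as the arm can. A call with a gripper value outside its range is refused whole. "claw" is the finger opening in mm, from 0 to 85.4, set as the call begins (left out, the last holds). The fingers move at their own pace and stop on an object; the grip force is fixed at half the most. Time passes only in rows, so rows that repeat a pose let the fingers close. It gives the time, the measured TCP pose, the force, the opening and the grip force at its end, in the units of the state.
- sense(): the state, without advancing time (a new reading comes with each control period).
- read_camera(name): name is "scene" or "side" or "wrist"; returns a dict with "color" (384x512x3 uint8, blue, green, red), "z_map" (384x512 float32, mm along the optical axis (not along the pixel's ray), 0 where there is no reading), "camera_matrix" (3x3 intrinsics, pixels), "pose" (4x4, takes a point from camera to world coordinates); the wrist camera has in their place "mount" (4x4, takes a point from camera to tool coordinates, whose origin is the TCP and whose axes are the flange's). Camera axes: x right, y up, looking along -z (the intrinsics and any distortion apply to the point x, -y, -z); pixel columns grow to the right and rows downward; lengths in mm; the calibration is good to about 2 mm. A picture is of the moment at which its call begins: read the wrist's pose just before it.
- sign_off(): hands the job in; it is judged then, once.
The state is a dict: "clock": time; "joint_positions": joint angles; "qd": joint speeds; "effort": joint torques, N m; "ee_pos": TCP position; "tcp_rot": TCP orientation; "wrist_force": force on the tool from outside, world axes, zero at the start; "torque": the same for the moment, N m; "opening": opening from 0.0 (shut) to 1.0 (fully open); "gripper_force": force on a finger pad.
Only numpy, scipy, OpenCV 4.12 (cv2) and the standard library are available. Lean on these libraries where they do the work, as an engineer would, in place of code of your own. Each camera call takes 0.05 s, during which the arm holds its last target. There are 200 camera calls.

## Working session

There is one attempt and no reset: what is moved stays moved. The work goes in short steps, Python scripts to look and compute and a tool call to move; the robot and the scene stay as the last step left them, time stands still between calls to the robot, and variables do not carry over. Pictures are saved under pics/ and viewed, at most 10 in all, crops included, and the job is handed in when it is done.

Besides the shell and the picture viewer there is one more tool, called after ">>>" as a command line: name --pt "numbers of a row" for each row, then --argument value for the rest. send_rows: Moves the arm, as the interface text tells. Its arguments: {"type":"object","properties":{"steps":{"type":"array","items":{"type":"array","items":{"type":"number"}}},"claw":{"type":"number"}},"required":["steps"]}

```bash
ls; mkdir -p pics; python3 - <<'E'
from cell import *
import cv2,numpy as np
s=sense();print(s)
for n in("scene","side"):
    r=read_camera(n);cv2.imwrite(f"pics/{n}0.png",r["color"]);np.savez(f"{n}0.npz",**r);print(n,r["camera_matrix"],r["pose"],[k for k in r])
E
```

```text
pics
{'clock': 0.0, 'joint_positions': array([ 1.22624469e+00,  1.16505543e-01,  1.44225214e+00, -3.66039661e-05,
        1.58401147e+00, -3.77851907e-02]), 'qd': array([-0.00076007,  0.00045959,  0.0009087 ,  0.00095775,  0.0005439 ,
        0.00183655]), 'effort': array([-5.81297820e-03, -7.31981921e+01, -6.32492137e+01, -4.23659912e-04,
        6.36877608e-03,  1.30751721e-05]), 'ee_pos': array([203.7741006 , 643.28807273, 212.85714807]), 'tcp_rot': array([[-9.53314873e-01,  3.01977848e-01, -3.62943910e-04],
       [ 3.01978066e-01,  9.53314216e-01, -1.11972087e-03],
       [ 7.86869080e-06, -1.17704766e-03, -9.99999307e-01]]), 'wrist_force': array([-0.36808949, -0.15162339,  0.09621797]), 'torque': array([0.00241563, 0.01079984, 0.04403244]), 'gripper_force': 0.0, 'opening': 0.995744749762355}
scene [[358.49023584   0.         253.02285588]
 [  0.         358.49023584 190.68268333]
 [  0.           0.           1.        ]] [[ 7.15281555e-01  5.21308633e-01 -4.65413372e-01  1.80733048e+02]
 [-6.98742645e-01  5.44412638e-01 -4.64083609e-01 -1.85129907e+02]
 [ 1.14461298e-02  6.57154616e-01  7.53668891e-01  7.25692293e+02]
 [ 0.00000000e+00  0.00000000e+00  0.00000000e+00  1.00000000e+00]] ['color', 'z_map', 'camera_matrix', 'pose']
side [[420.74690238   0.         250.1062868 ]
 [  0.         420.74690238 181.21628885]
 [  0.           0.           1.        ]] [[ 9.32808313e-01  1.73138342e-01 -3.16056586e-01  2.67688339e+02]
 [-3.60180912e-01  4.19295086e-01 -8.33343471e-01 -6.49088067e+02]
 [-1.17627330e-02  8.91187267e-01  4.53483068e-01  5.35507019e+02]
 [ 0.00000000e+00  0.00000000e+00  0.00000000e+00  1.00000000e+00]] ['color', 'z_map', 'camera_matrix', 'pose']
```

View pics/scene0.png

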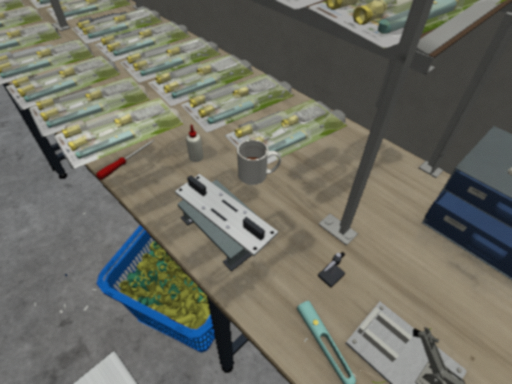

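View pics/side0.png

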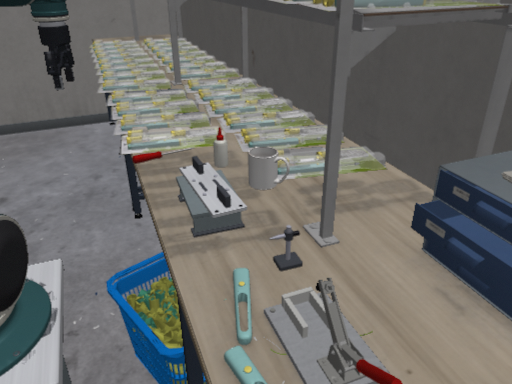

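The scene view shows the plate from (180,190) to (275,238) with bars at (197,186) and (254,228), and the gauge at (332,268) at the -y end. In the side view the pointer tip is near (270,237). The bottle is at the +y end, so I'll grip the left (+y) bar.

```bash
cat > h.py <<'E'
import numpy as np,cv2
def cloud(r,P=None):
    K=r["camera_matrix"];P=r["pose"] if P is None else P
    z=r["z_map"].astype(float);v,u=np.mgrid[:384,:512]
    c=np.stack([(u-K[0,2])/K[0,0]*z,-(v-K[1,2])/K[1,1]*z,-z],-1)
    w=c@P[:3,:3].T+P[:3,3];w[z==0]=np.nan;return w
def onplane(r,uv,h,P=None):
    K=r["camera_matrix"];P=r["pose"] if P is None else P
    d=P[:3,:3]@np.array([(uv[0]-K[0,2])/K[0,0],-(uv[1]-K[1,2])/K[1,1],-1]);return P[:3,3]+d*(h-P[2,3])/d[2]
def rect(w,lo,hi,box):
    m=(w[...,2]>lo)&(w[...,2]<hi)&(w[...,0]>box[0])&(w[...,0]<box[1])&(w[...,1]>box[2])&(w[...,1]<box[3])
    p=w[m];return len(p),p.mean(0).round(1),np.median(p[:,2]).round(1),cv2.minAreaRect(p[:,:2].astype(np.float32))
E
python3 - <<'E'
from h import *
for n in("scene","side"):
    r=dict(np.load(n+"0.npz"));w=cloud(r)
    for uv in ([(227,213),(197,186),(254,228),(332,268),(252,170),(194,145)] if n=="scene" else [(215,190),(198,165),(223,196),(270,237),(274,237),(288,245),(262,165),(220,150)]):
        print(n,uv,w[uv[1],uv[0]].round(0))
    c=w[213,227] if n=="scene" else w[190,215]
    b=(c[0]-170,c[0]+170,c[1]-170,c[1]+170)
    print("plate",rect(w,64,76,b));print("bars",rect(w,90,110,(c[0]-80,c[0]+80,c[1]-150,c[1]+150)))
    for lo,hi in((90,110),):
        m=(abs(w[...,2]-99)<8)&(abs(w[...,0]-c[0])<80)&(abs(w[...,1]-c[1])<150)
        k,l,st,_=cv2.connectedComponentsWithStats(m.astype(np.uint8))
        for i in range(1,k):
            if st[i,4]>8:p=w[l==i];print(" comp",st[i],p.mean(0).round(1),cv2.minAreaRect(p[:,:2].astype(np.float32)))
s=cv2.imread("pics/side0.png");a=cv2.resize(s[150:280,160:320],(800,650),interpolation=2)
cv2.imwrite("pics/c1.png",cv2.resize(s[155:275,160:320],(800,600),interpolation=cv2.INTER_CUBIC))
E
```

```text
scene (227, 213) [495. 212.  69.]
scene (197, 186) [486. 306.  94.]
scene (254, 228) [496. 125.  97.]
scene (332, 268) [575. -36.  37.]
scene (252, 170) [641. 278.  59.]
scene (194, 145) [587. 452.  66.]
plate (2827, array([498. , 215.1,  69.3]), np.float64(69.4), ((561.37744140625, 226.32931518554688), (211.73831176757812, 260.8273010253906), 3.1074881553649902))
bars (310, array([495.7, 208.6,  97.7]), np.float64(98.6), ((496.3153076171875, 222.67779541015625), (14.973341941833496, 238.96783447265625), 3.4087674617767334))
 comp [188 175  19  16 129] [490.  311.9  97.9] ((490.8722229003906, 314.0513610839844), (14.956355094909668, 55.88633728027344), 3.4741644859313965)
 comp [243 217  22  19 169] [500.1 129.5  98.1] ((501.1575927734375, 130.80136108398438), (14.313919067382812, 54.80586624145508), 1.8419870138168335)
side (215, 190) [499. 195.  70.]
side (198, 165) [486. 294.  95.]
side (223, 196) [494. 115.  96.]
side (270, 237) [584.  63.  -0.]
side (274, 237) [548. -36.  72.]
side (288, 245) [577. -38.  47.]
side (262, 165) [650. 271.  76.]
side (220, 150) [592. 451.  58.]
plate (1647, array([501.9, 209.7,  69.8]), np.float64(69.8), ((560.2119750976562, 223.49026489257812), (219.70526123046875, 263.27081298828125), 0.41054338216781616))
bars (198, array([495.2, 202. ,  97.4]), np.float64(98.5), ((495.7372131347656, 223.30563354492188), (15.160772323608398, 240.5696563720703), 3.284756898880005))
 comp [192 156  12  12  75] [489.5 310.3  97.6] ((490.48876953125, 315.7430419921875), (15.061832427978516, 55.45075225830078), 3.563971519470215)
 comp [217 186  14  15 111] [499.3 126.1  98. ] ((500.1221008300781, 129.69287109375), (14.224801063537598, 53.29939270019531), 5.38060188293457)
```

View pics/c1.png

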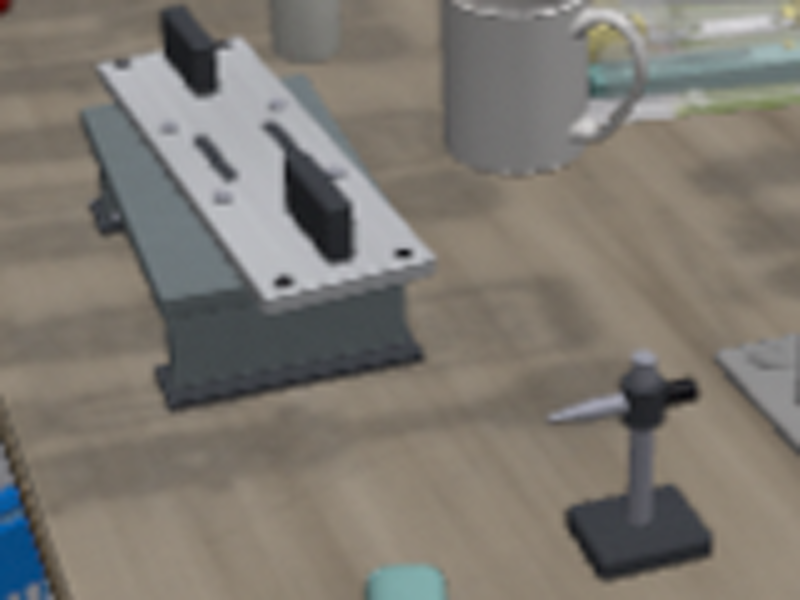

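The crop shows the plate askew on the riser. The riser's left top edge runs from crop (82,112) to (165,305), and the pointer tip is at crop (548,418), which is image (269.5,238.5). Next I'll fit the riser.

```bash
python3 - <<'E'
from h import *
for n in("scene","side"):
    r=dict(np.load(n+"0.npz"));w=cloud(r)
    m=(abs(w[...,2]-59.5)<3.5)&(abs(w[...,0]-490)<100)&(w[...,1]>80)&(w[...,1]<360)
    k,l,st,_=cv2.connectedComponentsWithStats(m.astype(np.uint8))
    ps=[]
    for i in range(1,k):
        p=w[l==i]
        if st[i,4]>15:print(n,st[i],p.min(0).round(0),p.max(0).round(0)); ps.append(p)
    p=np.vstack(ps);R=cv2.minAreaRect(p[:,:2].astype(np.float32));print(R,cv2.boxPoints(R).round(1).tolist())
    # x-min edge per y bin
    big=max(ps,key=len);e=[]
    for y in np.arange(130,310,8):
        q=big[abs(big[:,1]-y)<4]
        if len(q)>2:e.append((y,q[:,0].min(),q[:,0].max()))
    e=np.array(e);print(e.round(1).tolist());print(np.polyfit(e[:,0],e[:,1],1),np.polyfit(e[:,0],e[:,2],1))
r=dict(np.load("side0.npz"));print("tip",onplane(r,(269.2,238.2),70))
for c in[(82,112),(165,307),(305,78),(98,65),(265,300),(435,262),(240,38)]:print(c,onplane(r,(159.6+c[0]/5,154.6+c[1]/5),60 if c[0] in(82,165,305) else 70).round(1))
w=cloud(r);m=(abs(w[...,2]-70)<7)&(w[...,0]>520)&(w[...,0]<600)&(abs(w[...,1]+36)<40);p=w[m];print("ptr side",p[p[:,0].argsort()][:12].round(0).tolist())
r=dict(np.load("scene0.npz"));w=cloud(r);m=(abs(w[...,2]-70)<7)&(w[...,0]>520)&(w[...,0]<600)&(abs(w[...,1]+36)<40);p=w[m];print("ptr scene",p[p[:,0].argsort()][:12].round(0).tolist(),np.argwhere(m)[p[:,0].argsort()][:6].tolist())
s=cv2.imread("pics/scene0.png");cv2.imwrite("pics/c2.png",cv2.resize(s[165:291,175:355],(792,554),interpolation=cv2.INTER_CUBIC))
E
```

```text
scene [212 180  47  37 169] [537. 162.  57.] [553. 319.  63.]
scene [178 200  67  58 966] [425. 121.  56.] [464. 322.  63.]
((489.52532958984375, 220.7259521484375), (200.7749786376953, 121.25872802734375), 87.79090881347656) [[425.1000061035156, 122.80000305175781], [546.2000122070312, 118.0999984741211], [554.0, 318.70001220703125], [432.79998779296875, 323.3999938964844]]
[[130.0, 425.2, 462.8], [138.0, 426.7, 462.8], [146.0, 426.5, 461.4], [154.0, 427.6, 461.6], [162.0, 426.6, 461.1], [170.0, 428.3, 460.6], [178.0, 429.4, 459.7], [186.0, 429.2, 460.1], [194.0, 428.7, 459.1], [202.0, 429.4, 459.3], [210.0, 428.8, 457.9], [218.0, 429.8, 458.6], [226.0, 430.1, 457.8], [234.0, 430.4, 457.6], [242.0, 430.8, 456.6], [250.0, 430.3, 456.2], [258.0, 431.2, 455.4], [266.0, 431.3, 455.3], [274.0, 432.5, 454.3], [282.0, 433.3, 454.7], [290.0, 432.6, 454.5], [298.0, 434.2, 453.1], [306.0, 432.7, 453.0]]
[4.20344588e-02 4.20650811e+02] [-5.54008698e-02  4.70051660e+02]
side [216 170  21  24  81] [538. 185.  57.] [553. 320.  62.]
side [176 176  34  41 549] [425. 118.  56.] [463. 325.  63.]
((48
[... 985 characters left out ...]
62.7  91.4  70. ]
(435, 262) [540.5  93.8  70. ]
(240, 38) [527.1 355.   70. ]
ptr side [[539.0, -37.0, 73.0], [539.0, -36.0, 70.0], [542.0, -36.0, 69.0], [542.0, -36.0, 72.0], [544.0, -36.0, 71.0], [544.0, -35.0, 68.0], [545.0, -37.0, 71.0], [546.0, -35.0, 68.0], [546.0, -34.0, 71.0], [547.0, -38.0, 72.0], [548.0, -37.0, 68.0], [548.0, -36.0, 72.0]]
ptr scene [[542.0, -36.0, 69.0], [543.0, -35.0, 70.0], [544.0, -38.0, 69.0], [545.0, -37.0, 71.0], [546.0, -38.0, 72.0], [547.0, -35.0, 70.0], [548.0, -37.0, 71.0], [548.0, -36.0, 74.0], [549.0, -38.0, 72.0], [551.0, -40.0, 71.0], [551.0, -37.0, 71.0], [551.0, -36.0, 74.0]] [[270, 325], [269, 325], [270, 326], [269, 326], [269, 327], [268, 326]]
```

View pics/c2.png

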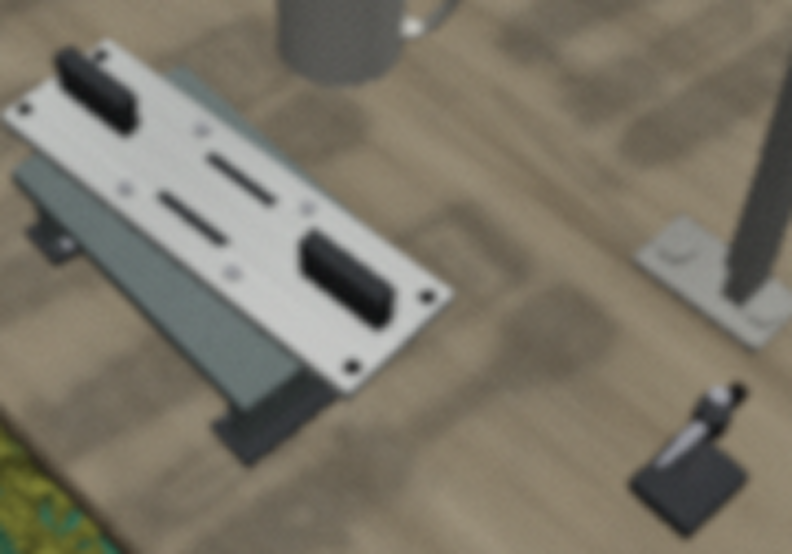

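>>> send_rows --pt "30 -30 0 0 0 -8" --pt "60 -65 0 0 0 -16" --pt "90 -100 0 0 0 -24" --pt "120 -135 0 0 0 -32" --pt "150 -170 0 0 0 -40" --pt "180 -205 0 0 0 -48" --pt "210 -240 0 0 0 -56" --pt "240 -270 0 0 0 -63" --pt "265 -300 0 0 0 -69.3" --pt "282 -322 0 0 0 -69.3" --pt "287 -328 0 0 0 -69.3" --pt "287 -328 0 0 0 -69.3" --pt "287 -328 0 0 0 -69.3"

```text
clock: 1.4
ee_pos: [490.4, 316.1, 213.5]
tcp_rot: [[-0.055, 0.998, -0.0], [0.998, 0.055, 0.0], [0.0, -0.0, -1.0]]
wrist_force: [0.9, 1.2, 0.6]
opening: 0.997
gripper_force: 0.0
```

```bash
python3 - <<'E'
from cell import *
from h import *
s=sense();r=read_camera("wrist");np.savez("w1.npz",**r);cv2.imwrite("pics/w1.png",r["color"])
T=np.eye(4);T[:3,:3]=s["tcp_rot"];T[:3,3]=s["ee_pos"];P=T@r["mount"];print(r["mount"].round(3))
w=cloud(r,P)
m=(abs(w[...,2]-99)<8)&(abs(w[...,0]-490)<70)
k,l,st,_=cv2.connectedComponentsWithStats(m.astype(np.uint8))
for i in range(1,k):
    p=w[l==i]
    if len(p)>40:print(st[i],p.mean(0).round(1),cv2.minAreaRect(p[:,:2].astype(np.float32)))
t=cloud(r,r["mount"]);f=t[(t[...,2]>-60)&(t[...,2]<60)];print("fingers",len(f),f.min(0) if len(f) else 0,f.max(0) if len(f) else 0)
E
```

```text
[[-0.00000e+00  9.63000e-01  2.68000e-01  6.74310e+01]
 [ 1.00000e+00  1.00000e-03 -1.00000e-03  8.40000e-02]
 [-1.00000e-03  2.68000e-01 -9.63000e-01 -1.60637e+02]
 [ 0.00000e+00  0.00000e+00  0.00000e+00  1.00000e+00]]
[251 153  13  53 678] [490.7 317.7 100. ] ((490.9183044433594, 316.53179931640625), (12.877453804016113, 55.18130111694336), 2.940150260925293)
[252 303  11  13 129] [499.5 157.2  98.1] ((499.6157531738281, 155.544921875), (12.195301055908203, 10.406764030456543), 2.5093984603881836)
fingers 2916 [-12.1457509  -56.60539103 -59.99616022] [ 11.13131275  56.40391499 -30.54276182]
```

View pics/w1.png

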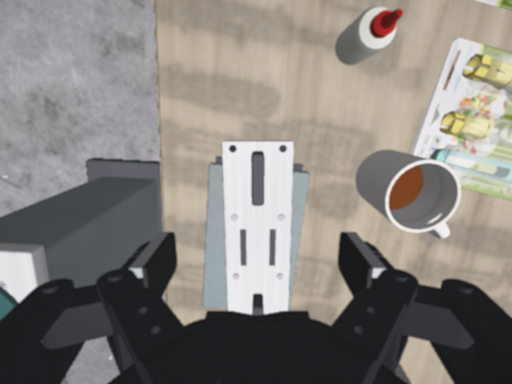

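The wrist view shows the bar at (257,178) between the fingers, lined up within 1 mm.

>>> send_rows --pt "0 0 -30 0 0 0" --pt "0 0 -60 0 0 0" --pt "0 0 -90 0 0 0" --pt "0 0 -105 0 0 0" --pt "0 0 -113 0 0 0" --pt "0 0 -113 0 0 0" --pt "0 0 -113 0 0 0" --claw 36

```text
clock: 2.15
ee_pos: [491.2, 316.0, 102.0]
tcp_rot: [[-0.055, 0.998, 0.001], [0.998, 0.055, 0.001], [0.001, 0.001, -1.0]]
wrist_force: [0.1, 1.1, 0.5]
opening: 0.423
gripper_force: 0.0
```

>>> send_rows --pt "0 0 -4 0 0 0" --pt "0 0 -8 0 0 0" --pt "0 0 -12 0 0 0" --pt "0 0 -14 0 0 0" --pt "0 0 -14 0 0 0"

```text
clock: 2.65
ee_pos: [490.7, 315.4, 86.2]
tcp_rot: [[-0.054, 0.999, -0.001], [0.999, 0.054, -0.0], [-0.0, -0.001, -1.0]]
wrist_force: [-1.4, -0.3, 0.8]
opening: 0.42
gripper_force: 0.0
```

```bash
python3 - <<'E'
from cell import *
from h import *
s=sense();print(s["ee_pos"],s["wrist_force"])
a=[]
r=read_camera("side");a=cv2.resize(r["color"][130:220,150:270],(800,600),interpolation=cv2.INTER_CUBIC);cv2.imwrite("pics/s2.png",a)
E
```

```text
[490.70961869 315.36549836  86.16927483] [-1.38941139 -0.28933547  0.75019592]
```

View pics/s2.png

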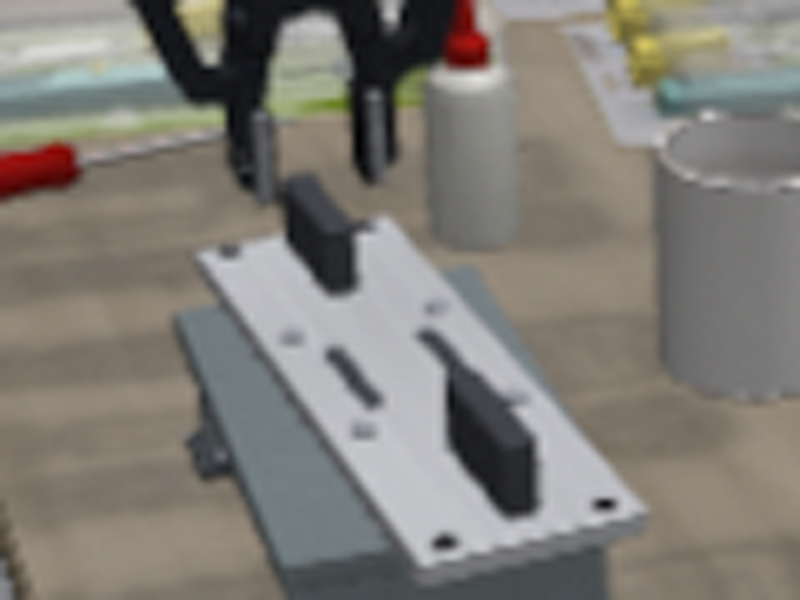

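The side crop shows the fingertips at crop (265,200) and (375,180). They look higher than the bar's sides, so I'll check their true height from depth.

```bash
python3 - <<'E'
from cell import *
from h import *
for n in("side","scene"):
    r=read_camera(n);w=cloud(r)
    m=(abs(w[...,0]-490)<60)&(abs(w[...,1]-316)<22)&(w[...,2]>103)&(w[...,2]<150)
    p=w[m];q=p[p[:,2].argsort()][:8].round(0).tolist();print(n,len(p),q)
    m=(abs(w[...,0]-490)<60)&(abs(w[...,1]-316)<25)&(w[...,2]>75)&(w[...,2]<103)&(abs(w[...,0]-490)>10);p=w[m]
    print(len(p),p[p[:,2].argsort()][:8].round(0).tolist())
E
```

```text
side 214 [[467.0, 317.0, 105.0], [509.0, 326.0, 106.0], [512.0, 309.0, 106.0], [514.0, 307.0, 107.0], [509.0, 309.0, 107.0], [509.0, 315.0, 107.0], [469.0, 304.0, 108.0], [467.0, 305.0, 108.0]]
0 []
scene 219 [[510.0, 312.0, 105.0], [468.0, 303.0, 106.0], [510.0, 315.0, 107.0], [468.0, 307.0, 107.0], [474.0, 304.0, 108.0], [510.0, 304.0, 108.0], [469.0, 305.0, 108.0], [510.0, 323.0, 108.0]]
0 []
```

The depth maps from both fixed cameras put the fingertips at z≈105 with the TCP at 86, so the tips are about 19 mm behind the TCP instead of 11 mm ahead. The wrist view agreed. I'll trust the measurement, lower in small steps and check the force.

>>> send_rows --pt "0 0 -4 0 0 0" --pt "0 0 -8 0 0 0" --pt "0 0 -12 0 0 0" --pt "0 0 -16 0 0 0" --pt "0 0 -18 0 0 0" --pt "0 0 -18 0 0 0" --pt "0 0 -18 0 0 0"

```text
clock: 3.5
ee_pos: [490.9, 315.5, 68.7]
tcp_rot: [[-0.054, 0.999, 0.0], [0.999, 0.054, 0.0], [0.0, 0.0, -1.0]]
wrist_force: [0.4, 0.2, 0.9]
opening: 0.421
gripper_force: 0.0
```

```bash
cat > tips.py <<'E'
from cell import *
from h import *
s=sense();print(s["ee_pos"],s["wrist_force"],s["opening"])
for n in("side","scene"):
    r=read_camera(n);w=cloud(r);e=s["ee_pos"]
    a=w-e
    m=(abs(a[...,0])<40)&(abs(a[...,0])>11)&(abs(a[...,1])<16)&(w[...,2]>74)&(w[...,2]<150);p=w[m]
    print(n,len(p),p[p[:,2].argsort()][:8].round(0).tolist())
E
python3 tips.py
```

```text
[490.89816135 315.49633786  68.68309408] [0.38760281 0.22452268 0.86182001] 0.4208750047402376
side 334 [[510.0, 316.0, 87.0], [467.0, 313.0, 87.0], [509.0, 322.0, 88.0], [466.0, 319.0, 88.0], [509.0, 322.0, 90.0], [515.0, 306.0, 91.0], [473.0, 303.0, 91.0], [470.0, 303.0, 91.0]]
scene 313 [[511.0, 309.0, 86.0], [511.0, 312.0, 87.0], [511.0, 316.0, 87.0], [510.0, 318.0, 88.0], [468.0, 303.0, 89.0], [509.0, 321.0, 89.0], [471.0, 303.0, 90.0], [510.0, 318.0, 90.0]]
```

>>> send_rows --pt "0 0 -3 0 0 0" --pt "0 0 -5 0 0 0" --pt "0 0 -5 0 0 0"

```text
clock: 3.9
ee_pos: [490.7, 315.4, 63.2]
tcp_rot: [[-0.054, 0.999, -0.001], [0.999, 0.054, -0.0], [-0.0, -0.001, -1.0]]
wrist_force: [-0.2, -0.0, -0.8]
opening: 0.425
gripper_force: 0.0
```

>>> send_rows --pt "0 0 0 0 0 0" --pt "0 0 0 0 0 0" --pt "0 0 0 0 0 0" --pt "0 0 0 0 0 0" --pt "0 0 0 0 0 0" --pt "0 0 0 0 0 0" --claw 0

```text
clock: 4.5
ee_pos: [490.9, 315.6, 63.8]
tcp_rot: [[-0.054, 0.999, 0.0], [0.999, 0.054, 0.0], [0.0, 0.0, -1.0]]
wrist_force: [-1.4, -0.0, 5.5]
opening: 0.148
gripper_force: 60.1
```

```bash
python3 tips.py
```

```text
[490.93342924 315.5523252   63.82770664] [-1.36126083 -0.01945838  5.469506  ] 0.1476020010664344
side 290 [[478.0, 307.0, 83.0], [504.0, 306.0, 84.0], [479.0, 308.0, 85.0], [506.0, 311.0, 87.0], [477.0, 309.0, 88.0], [479.0, 308.0, 88.0], [473.0, 314.0, 89.0], [503.0, 301.0, 89.0]]
scene 247 [[480.0, 304.0, 82.0], [480.0, 308.0, 82.0], [480.0, 304.0, 86.0], [474.0, 311.0, 88.0], [479.0, 307.0, 88.0], [504.0, 303.0, 90.0], [511.0, 308.0, 90.0], [505.0, 305.0, 90.0]]
```

Gripped at 60 N with slight down-pressure. Now I'll slide half way while squaring up.

>>> send_rows --pt "0 -2 0 0 0 -0.3" --pt "0 -6 0 0 0 -0.8" --pt "0 -12 0 0 0 -1.4" --pt "0 -18 0 0 0 -2" --pt "0 -24 0 0 0 -2.6" --pt "0 -30 0 0 0 -3.2" --pt "0 -36 0 0 0 -3.8" --pt "0 -42 0 0 0 -4.4" --pt "0 -48 0 0 0 -4.9" --pt "0 -54 0 0 0 -5.4" --pt "0 -59 0 0 0 -5.4" --pt "0 -63 0 0 0 -5.4" --pt "0 -65 0 0 0 -5.4" --pt "0 -65 0 0 0 -5.4" --pt "0 -65 0 0 0 -5.4"

```text
clock: 6.1
ee_pos: [491.0, 250.5, 63.8]
tcp_rot: [[0.04, 0.999, 0.0], [0.999, -0.04, 0.0], [0.0, 0.0, -1.0]]
wrist_force: [0.2, 0.6, 5.3]
opening: 0.143
gripper_force: 60.4
```

```bash
cat > chk.py <<'E'
from cell import *
from h import *
s=sense();e=s["ee_pos"];print(e.round(1),s["wrist_force"].round(1),s["torque"].round(2),s["opening"],s["gripper_force"])
C=np.array([489.3,220.5]);X=np.array([.9992,-.04]);Y=np.array([.04,.9992]);tip=(np.array([539,-36])-C)@Y;print("tip y'",tip)
for n in("side","scene"):
    r=read_camera(n);w=cloud(r);g=w[...,:2]-C;x=g@X;y=g@Y
    # plate top region excluding gauge & gripper; near end
    m=(abs(w[...,2]-70)<4)&(abs(x)<55)&(y>-290)&(y<60);p=w[m]
    A=np.c_[p[:,:2]-C,np.ones(len(p))];t=np.linalg.lstsq(A,p[:,2],rcond=None)[0]
    mm=m&(abs(x)<30);ye=np.sort(y[mm])
    # end-edge: min y per x bin
    E=[y[m&(abs(x-b)<3)].min() for b in range(-30,31,6)]
    b=range(-200,0,12)
    L=np.array([[v,x[m&(abs(y-v)<6)].min(),x[m&(abs(y-v)<6)].max()] for v in b if (m&(abs(y-v)<6)).sum()>12])
    print(n,len(p),"z slope",t[:2].round(3),"end y'",np.median(E).round(1),np.round(E,0).tolist(),"yaw-end",np.polyfit(range(-30,31,6),E,1)[0].round(3))
    print("  sides",[(np.polyfit(L[:,0],L[:,i],1)[0].round(3),np.median(L[:,i]).round(1)) for i in(1,2)])
    bm=(abs(w[...,2]-98)<5)&(abs(x)<40)&(y>e[1]-220.5-260)&(y<e[1]-220.5-130);q=np.c_[x[bm],y[bm]].astype(np.float32)
    if len(q)>5:print("  right bar",cv2.minAreaRect(q))
    np.savez(n+"L.npz",**r);cv2.imwrite(f"pics/{n}L.png",r["color"])
E
python3 chk.py
```

```text
[491.  250.5  63.8] [0.2 0.6 5.3] [ 0.23  0.07 -0.04] 0.14322577260408031 60.400686264038086
tip y' -254.30679999999998
side 1745 z slope [0.002 0.002] end y' -192.2 [-192.0, -192.0, -192.0, -191.0, -193.0, -192.0, -192.0, -193.0, -193.0, -192.0, -193.0] yaw-end -0.012
  sides [(np.float64(0.003), np.float64(-39.5)), (np.float64(-0.001), np.float64(39.5))]
  right bar ((-0.34973812103271484, -154.74221801757812), (13.873979568481445, 55.11763381958008), 0.8126354813575745)
scene 2919 z slope [0.001 0.001] end y' -192.2 [-192.0, -192.0, -192.0, -192.0, -192.0, -192.0, -192.0, -192.0, -193.0, -192.0, -192.0] yaw-end -0.005
  sides [(np.float64(-0.003), np.float64(-38.5)), (np.float64(-0.002), np.float64(41.1))]
  right bar ((1.3188199996948242, -154.94593811035156), (54.82566452026367, 14.401798248291016), 89.17431640625)
```

Square and centred; about 62 mm left.

>>> send_rows --pt "0 -2 0 0 0 0" --pt "0 -6 0 0 0 0" --pt "-0.5 -12 0 0 0 0" --pt "-1 -18 0 0 0 0" --pt "-1 -24 0 0 0 0" --pt "-1 -30 0 0 0 0" --pt "-1.5 -36 0 0 0 0" --pt "-2 -42 0 0 0 0" --pt "-2 -48 0 0 0 0" --pt "-2 -53 0 0 0 0" --pt "-2.5 -57 0 0 0 0" --pt "-2.5 -60 0 0 0 0" --pt "-2.5 -61.5 0 0 0 0" --pt "-2.5 -61.5 0 0 0 0" --pt "-2.5 -61.5 0 0 0 0"

```text
clock: 7.7
ee_pos: [488.6, 189.4, 63.9]
tcp_rot: [[0.04, 0.999, 0.001], [0.999, -0.04, 0.001], [0.001, 0.001, -1.0]]
wrist_force: [1.2, 4.5, 4.2]
opening: 0.144
gripper_force: 60.3
```

```bash
python3 chk.py; python3 - <<'E'
from h import *
C=np.array([489.3,220.5]);X=np.array([.9992,-.04]);Y=np.array([.04,.9992])
for n in("side","scene"):
    r=dict(np.load(n+"L.npz"));w=cloud(r);g=w[...,:2]-C;x=g@X;y=g@Y
    m=(abs(w[...,2]-71)<8)&(x>50)&(x<85)&(abs(y+254)<15)
    for b in range(58,84,4):
        k=m&(abs(x-b)<2)
        if k.any():print(n,b,k.sum(),"y' mean/min/max",y[k].mean().round(1),y[k].min().round(1),y[k].max().round(1),w[k][:,2].mean().round(1))
s=cv2.imread("pics/sideL.png");cv2.imwrite("pics/c5.png",cv2.resize(s[180:270,190:310],(800,600),interpolation=cv2.INTER_CUBIC))
E
```

```text
[488.6 189.4  63.9] [1.2 4.5 4.2] [ 0.76 -0.05 -0.05] 0.14447383297590413 60.34951329231262
tip y' -254.30679999999998
side 2094 z slope [0.002 0.002] end y' -253.3 [-253.0, -252.0, -255.0, -254.0, -254.0, -253.0, -254.0, -252.0, -253.0, -254.0, -253.0] yaw-end 0.004
  sides [(np.float64(0.003), np.float64(-39.3)), (np.float64(0.0), np.float64(39.7))]
  right bar ((0.6910243034362793, -216.07595825195312), (56.486289978027344, 14.817038536071777), 89.45284271240234)
scene 3282 z slope [0.001 0.001] end y' -253.1 [-254.0, -253.0, -253.0, -253.0, -253.0, -253.0, -253.0, -253.0, -253.0, -253.0, -253.0] yaw-end 0.011
  sides [(np.float64(0.0), np.float64(-38.5)), (np.float64(-0.085), np.float64(41.5))]
  right bar ((1.2722249031066895, -215.87879943847656), (14.328001022338867, 54.889793395996094), 0.6826242804527283)
side 62 4 y' mean/min/max -254.0 -255.8 -252.6 70.4
side 66 6 y' mean/min/max -255.5 -257.0 -254.3 71.2
side 70 6 y' mean/min/max -254.0 -255.5 -252.2 70.3
side 74 7 y' mean/min/max -255.3 -256.6 -254.0 71.9
side 78 7 y' mean/min/max -255.3 -256.9 -252.4 72.3
side 82 8 y' mean/min/max -255.9 -257.5 -253.5 71.6
scene 62 2 y' mean/min/max -254.4 -254.9 -253.8 71.9
scene 66 4 y' mean/min/max -254.9 -256.0 -253.6 70.2
scene 70 4 y' mean/min/max -254.8 -255.7 -253.7 71.7
scene 74 8 y' mean/min/max -254.6 -257.2 -251.2 71.1
scene 78 6 y' mean/min/max -254.4 -257.4 -251.3 72.4
scene 82 9 y' mean/min/max -255.7 -258.6 -251.9 72.4
```

View pics/c5.png

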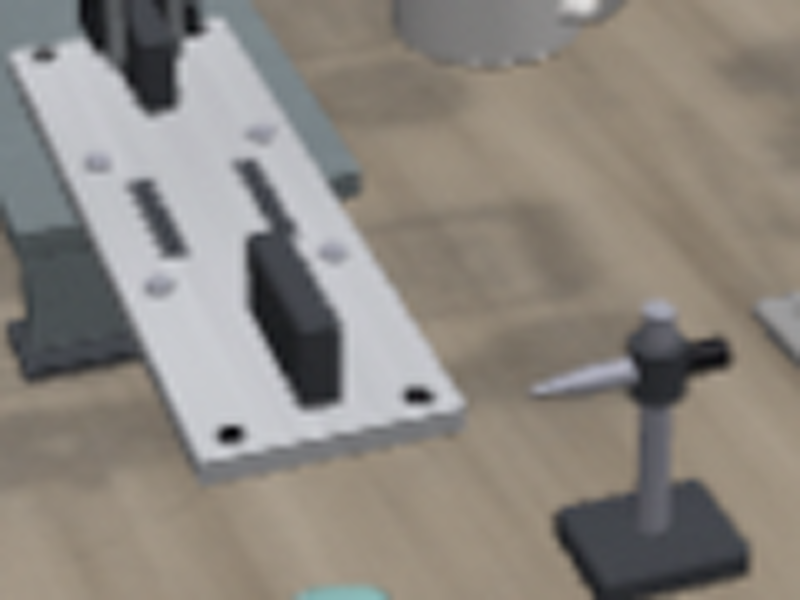

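The crop shows the plate's end edge, from (205,465) to (465,405), extending to about (533,389) against the tip at (533,392). They are level within about 1 mm. I'll nudge it 1 mm and hold.

>>> send_rows --pt "0 -0.5 0 0 0 0" --pt "0 -1 0 0 0 0" --pt "0 -1 0 0 0 0" --pt "0 -1 0 0 0 0" --pt "0 -1 0 0 0 0" --pt "0 -1 0 0 0 0"

```text
clock: 8.4
ee_pos: [488.5, 188.6, 63.9]
tcp_rot: [[0.04, 0.999, 0.001], [0.999, -0.04, 0.001], [0.001, 0.001, -1.0]]
wrist_force: [0.1, 7.1, 5.2]
opening: 0.144
gripper_force: 60.5
```

```bash
python3 chk.py && python3 -c "
from cell import *
print(sign_off())"
```

```text
[488.5 188.6  63.9] [0.1 7.1 5.2] [ 1.27  0.04 -0.03] 0.14426636652853345 60.488208532333374
tip y' -254.30679999999998
side 2094 z slope [0.002 0.003] end y' -253.6 [-254.0, -254.0, -254.0, -253.0, -254.0, -253.0, -253.0, -253.0, -254.0, -254.0, -254.0] yaw-end 0.004
  sides [(np.float64(0.001), np.float64(-39.3)), (np.float64(-0.002), np.float64(39.7))]
  right bar ((0.37741565704345703, -217.32069396972656), (56.332862854003906, 14.1211519241333), 89.40735626220703)
scene 3295 z slope [0.002 0.002] end y' -253.8 [-254.0, -254.0, -253.0, -254.0, -254.0, -254.0, -254.0, -254.0, -254.0, -254.0, -254.0] yaw-end -0.005
  sides [(np.float64(0.001), np.float64(-38.7)), (np.float64(-0.082), np.float64(41.0))]
  right bar ((1.0812139511108398, -216.6125030517578), (55.03835678100586, 14.690102577209473), 89.55130767822266)
the job is handed in; nothing more can be done
None
```

The job is handed in, with no verdict returned: by the last camera check the plate's end edge is within about 1 mm of the pointer tip, and the plate is flat, square, on the riser's middle line and still gripped at 60 N.

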